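# Power up the drill console and hold the inch button

### The job

With a fingertip, first press the rocker on the grey power box over to on (the green-bar end fully down), then push the console's white latching button fully in so that it stays in, and then press the green inch button fully down and keep it held down. The program finishes while a fingertip still holds the green button down. Never press the red stop button, do not press a button before its turn, and leave the pipe sections, tools and containers where they are.

Things in the scene. Friction and masses are not known exactly. Their poses are not given: they have to be found in the camera images.
- console: dark teal control console with a cream top, screwed to the bench, 120 x 240 x 55 mm high. Origin: centre of its underside; its long side runs along its own y. Three round buttons, 70 mm apart, stand in a row on its top; which colour is where changes
- enable_top (a point): centre of the top face of the white latching button (32 mm across; top 81 mm above the bench when out); the point moves with the button
- enable (a joint): travel of the white latching button in m: 0 out, 0.010 fully in. About 3 N moves it; it has no spring and stays where it is left
- inch_top (a point): centre of the top face of the green inch button (32 mm across; top 79 mm above the bench when up); the point moves with the button
- inch (a joint): travel of the green button in m: 0 up, 0.008 fully down. A spring returns it: 1.5 N starts it moving, 5 N holds it fully down
- inch_base: the green button's black collar, 44 mm across, 12 mm high, on the console (it carries the green button). Origin: centre of its underside
- stop_top (a point): centre of the top face of the red stop button (38 mm across, yellow collar; top 79 mm above the bench when up), sprung like the green one
- stop (a joint): travel of the red stop button in m: 0 up, 0.008 fully down
- power_box: grey power switch box screwed to the bench, 110 x 80 x 52 mm high, with a light grey rocker in a black frame 72 mm long and 36 mm wide on top, along the box's own x. Origin: centre of its underside
- rocker (a joint): angle of the rocker in rad: -0.22 off, +0.22 on; it pivots at the box's centre, 58 mm above the bench, and stays where it is left. Its two halves form a shallow V, so that the half that is fully down lies level, its top 62 mm above the bench, and the other slopes up outwards. About 2 to 3 N on the raised half tips it
- rocker_on (a point): middle of the green bar on the top face of the rocker's ON half (towards the box's own +x), 24 mm from the pivot; the point moves with the rocker. Raised while off; the half is down when on
- rocker_off (a point): middle of the red dot on the top face of the rocker's OFF half, 24 mm from the pivot
- pipe_mid: turned black pipe section with orange collars, standing, 85 mm tall, 31 mm across, between the console and the power box; loose, to be left alone. Origin: centre of its underside
- pipe_tall: the same kind, 150 mm tall, 44 mm across; loose, to be left alone. Origin: centre of its underside
- pipe_short: the same kind, 100 mm tall, 41 mm across; loose, to be left alone. Origin: centre of its underside
- oil: yellow oil bottle with a red cap, 150 mm tall, 60 mm across; loose, to be left alone. Origin: centre of its underside
- tin: squat tin with a white top and a blue band, 85 mm tall, 72 mm across; loose, to be left alone. Origin: centre of its underside
- screwdriver: screwdriver lying on the bench; loose, to be left alone. Origin: at its underside
- wrench: steel wrench lying on the bench; loose, to be left alone. Origin: at its underside
Not all that is in view belongs to the job. Leave any purple or turquoise look-alike of the power_box alone.

How it is judged (in metres and radians):
On the way, in this order (a step that is already met when the one before it is completed fails the run):
1. the rocker is on, nothing else pressed (value of joint rocker above 0.15 rad and value of joint enable below 0.004 m and value of joint inch below 0.002 m), for 0.1 s.
2. the white button is in, the green one still up (value of joint rocker above 0.15 rad and value of joint enable above 0.007 m and value of joint inch below 0.002 m), for 0.1 s.
3. the green button is held down (value of joint rocker above 0.15 rad and value of joint enable above 0.007 m and value of joint inch above 0.005 m), for 0.3 s.
At the end, for the whole second after the job is handed in: rocker on (beyond 0.15 rad), white button at least 7 of its 10 mm in, green button held at least 5 of its 8 mm down by the fingers with more than 1 N, red button up (all of step 3 and value of joint stop below 0.002 m and contact force between the fingers and inch_base above 1 N); the arm keeps its last pose, push and grip.
It fails at once if the red stop button is pressed (over 3 mm) (value of joint stop above 0.003 m).
It fails at once if the white button is pressed before the rocker is on (value of joint rocker below 0.1 rad and value of joint enable above 0.005 m).
It fails at once if the green button is pressed before the white one is in (value of joint enable below 0.006 m and value of joint inch above 0.003 m).
It fails at once if a bystander is lifted, carried or pushed more than 25 mm (distance of any of pipe_mid, pipe_tall, pipe_short, oil, tin, screwdriver, wrench from where it was at the start of the episode above 0.025 m).
It also fails if it takes over 45 s, if anything falls off the work surface, if the arm or the gripper's body presses on something with over 40 N, if the wrist force passes 120 N, or if a joint passes its speed limit or range.

### The arm

A 6-joint arm with a two-finger parallel gripper is mounted at the origin on the work surface. World frame = base frame: x ahead of the robot, y to its left, z up, the work surface at z = 0. Lengths are in mm, angles in degrees, forces in N, time in s.
With the tool pointing down it reaches from about 350 to 850 mm from the base axis. Payload 8.1 kg.
Tool frame: the origin (TCP) lies midway between the tips of the shut fingers; the grasp point (between the pads) lies 19 mm behind it; z points along the fingers, y is the direction in which the jaws open and shut (so a half turn about z gives the same grasp; the last joint's range is limited). The gripper opens to 85 mm and grips with 20 to 120 N. Pads are 22 mm wide; open, the fingers measure 114 mm over their backs; the gripper's body (76 mm by 85 mm) begins 54 mm behind the grasp point. The pads swing forward as they close: fully open they stand 13 mm farther back than shut.
Start: joints at [-72.33, 7.471, 85.268, -0, 87.261, -4.893], TCP at [230.24, -554.071, 231.292] pointing down, gripper open.
Joint ranges: [-169.43, 169.43], [-51.17, 129.36], [1.28, 143.12], [-76.62, 256.62], [0, 156.53], [-152.29, 152.29]. Speed limits (degrees/s): [136.94, 136.94, 159.86, 180, 180, 180].

### API

Orientations are given as [roll, pitch, yaw] about the fixed x, y, z axes, in that order (R = Rz(yaw) Ry(pitch) Rx(roll)).
In Python, from bench import telemetry, snapshot, camera_params, job gives the robot as it stands. The module is installed in compiled form; this text tells all that it offers.
- The arm moves only by the shell command python3 -m jog 'ROWS' [FORCE]. ROWS is JSON, a list that holds one entry, the list of rows, each a list of 7 numbers: the shift along the tool's x, y, z in units of 50 mm (1.0 is 50 mm), then the turn, a rotation vector about the tool's x, y, z in units of 2 pi rad (1.0 is 2 pi rad), then the opening, from 0 (shut) to 1 (fully open). In form: [[[dx, dy, dz, rx, ry, rz, claw], ...]]. A call has 1 to 12 rows; each row shifts and turns the commanded pose from where the row before left it, along the tool's axes as they then stand; what a row does not reach is not made up. A row lasts 1/8 s, in which the tool goes at most 62.5 mm and 10.7 degrees, less where a joint would pass 70% of its speed; a pose out of reach is approached as far as the arm can. A call with a number of a shift or a turn outside -1 to 1 is refused whole. A call with a gripper value outside its range is refused whole. The fingers move at their own pace and stop on an object; FORCE is the grip in N (left out, the last holds). Time passes only in rows, so rows that do not move let the fingers close. It gives the time, the measured TCP pose, the force and the opening at its end, in the units of the state.
- telemetry.sense(): the state, without advancing time (a new reading comes with each control period).
- snapshot(name): name is "scene" or "top"; returns (picture, depth): 400x640x3 uint8, red, green, blue; 400x640 float32, mm along the optical axis (not along the pixel's ray), 0 where there is no reading.
- camera_params(name): a dict with "K" (3x3 intrinsics, pixels), "D" ([k1, k2, p1, p2, k3] as OpenCV has them; the pictures are not rectified), "extrinsics" (4x4, takes a point from camera to world coordinates). Camera axes: x right, y down, z forward; pixel columns grow to the right and rows downward; lengths in mm; the calibration is good to about 2 mm. A picture is of the moment at which its call begins. camera_params takes no time and is no camera call.
- job.hand_in(): hands the job in, once; it reports no verdict.
The state is a dict: "time": time; "joint_pos": joint angles; "qd": joint speeds; "joint_efforts": joint torques, N m; "tool_pos": TCP position; "tcp_rot": TCP orientation; "ft_force": force on the tool from outside, world axes, zero at the start; "wrist_torque": the same for the moment, N m; "finger_gap": finger opening in mm.
Only numpy, scipy, OpenCV 4.12 (cv2) and the standard library are available. Lean on these libraries where they do the work, as an engineer would, in place of code of your own. Each camera call takes 0.05 s, during which the arm holds its last target. There are 200 camera calls.

## Working session

There is one attempt and no reset: what is moved stays moved. The work goes in short steps, Python scripts to look and compute and a shell command to move; the robot and the scene stay as the last step left them, time stands still between calls to the robot, and variables do not carry over. Pictures are saved under pics/ and viewed, about 8 in all and at most 12, crops included, and the job is handed in when it is done.

```bash
mkdir -p pics
cat > h.py <<'E'
import numpy as np, cv2, sys
from bench import telemetry, snapshot, camera_params, job
def snap(n,tag):
    p,d=snapshot(n); cv2.imwrite(f'pics/{tag}.png',cv2.cvtColor(p,cv2.COLOR_RGB2BGR)); np.savez(f'pics/{tag}.npz',p=p,d=d); return p,d
def world(n,d,uv):
    c=camera_params(n); K=np.array(c['K'],float);D=np.array(c['D'],float);E=np.array(c['extrinsics'])
    uv=np.array(uv,float).reshape(-1,2)
    n_=cv2.undistortPoints(uv.reshape(-1,1,2),K,D).reshape(-1,2)
    z=np.array([np.median([v for v in d[int(v_)-1:int(v_)+2,int(u)-1:int(u)+2].ravel() if v>0] or [0]) for u,v_ in uv])
    P=np.c_[n_*z[:,None],z]
    return P@E[:3,:3].T+E[:3,3]
E
python3 - <<'E'
from h import *
a,_=snap('top','top0'); b,_=snap('scene','scene0')
s=telemetry.sense(); print(s['tool_pos'],s['tcp_rot'],s['finger_gap'],s['time'])
for n in('top','scene'): print(np.round(camera_params(n)['extrinsics'],2))
E
```

```text
[ 230.1001832  -553.59145967  230.3401649 ] [-1.79903594e+02 -8.34091393e-03  2.25652137e+01] 85.73741579504647 0.1
[[-1.00000e-02 -9.90000e-01  1.70000e-01  3.43600e+02]
 [-1.00000e+00  1.00000e-02  3.00000e-02 -1.01100e+01]
 [-3.00000e-02 -1.70000e-01 -9.90000e-01  1.26223e+03]
 [ 0.00000e+00  0.00000e+00  0.00000e+00  1.00000e+00]]
[[-7.0000e-01  5.7000e-01 -4.4000e-01  9.6523e+02]
 [ 7.2000e-01  5.6000e-01 -4.1000e-01  3.8983e+02]
 [ 1.0000e-02 -6.0000e-01 -8.0000e-01  8.4263e+02]
 [ 0.0000e+00  0.0000e+00  0.0000e+00  1.0000e+00]]
```

View pics/top0.png

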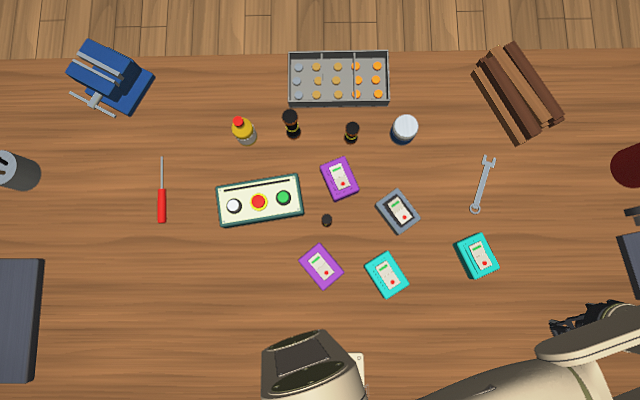

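View pics/scene0.png

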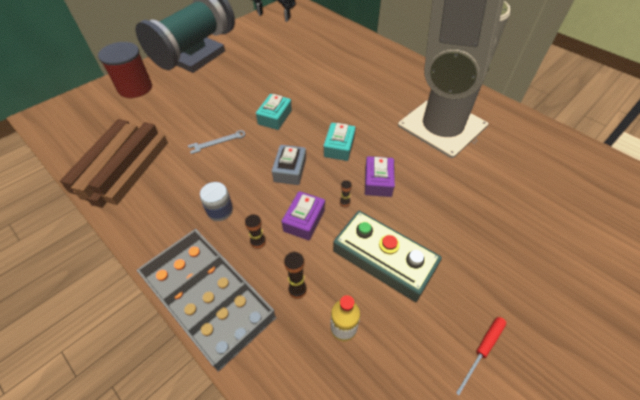

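The top view shows five boxes: grey (398,211), purple (340,178) and (321,266), turquoise (387,274) and (477,256). The grey one, with the black frame, fits the description. The console buttons are white (234,206), red (259,202) and green (283,198), with pipe_mid at (327,220). I'll confirm the grey box in a crop and measure.

Run:
```python
from h import *
f=np.load('pics/top0.npz'); p,d=f['p'],f['d']
c=cv2.resize(p[160:260,210:440],None,fx=3.4,fy=3.4,interpolation=cv2.INTER_CUBIC); cv2.imwrite('pics/crop0.png',c[:,:,::-1])
h=cv2.cvtColor(p,cv2.COLOR_RGB2HSV)
def blob(name,lo,hi,x0,x1,y0,y1):
    m=cv2.inRange(h,lo,hi); k=np.zeros_like(m);k[y0:y1,x0:x1]=m[y0:y1,x0:x1]
    n,l,s,ce=cv2.connectedComponentsWithStats(k); i=1+np.argmax(s[1:,4])
    print(name,s[i,4],ce[i].round(1),world('top',d,[ce[i]]).round(1)[0])
blob('green',(40,90,40),(85,255,255),270,297,185,212)
blob('red',(0,120,80),(8,255,255),247,272,190,215)
blob('white',(0,0,215),(180,25,255),226,243,197,216)
blob('bar',(40,70,40),(85,255,255),380,420,190,235)
blob('dot',(0,100,80),(8,255,255),380,420,190,235)
print('pipe',world('top',d,[(327,219),(340,178),(398,211)]).round(1))
```

```text
green 115 [282.6 196.5] [535.4 108.   78.4]
red 105 [257.8 200.9] [524.  176.8  77.2]
white 94 [232.4 204.9] [513.1 246.6  79.7]
bar 22 [394.5 203.6] [ 513.4 -199.6   73.6]
dot 12 [404.1 216.7] [ 478.5 -226.3   62.8]
pipe [[ 471.3  -13.9   86. ]
 [ 588.9  -51.6   63.4]
 [ 494.4 -210.3   62. ]]
```

View pics/crop0.png

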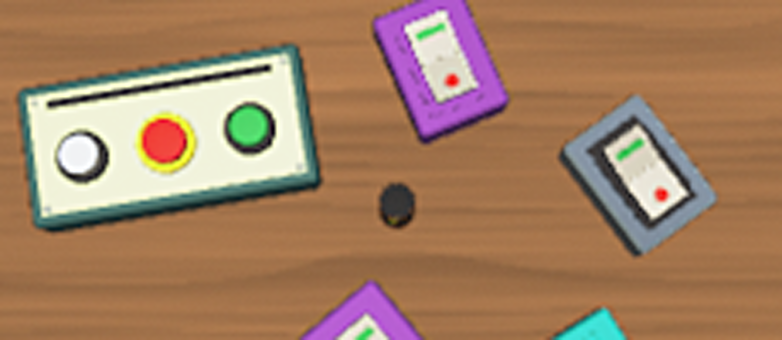

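The crop confirms the grey box with the black frame. Its green-bar end is raised (z≈73), so the rocker is off. Moving shut fingers above the bar.

```bash
python3 -m jog '[[[0.794,-0.437,0,0,0,0,0],[0.794,-0.437,0,0,0,0,0],[0.794,-0.437,0,0,0,0,0],[0.794,-0.437,0,0,0,0,0],[0.794,-0.437,0,0,0,0,0],[0.794,-0.437,0,0,0,0,0],[0.794,-0.437,0,0,0,0,0],[0.794,-0.437,0,0,0,0,0],[0.794,-0.437,0,0,0,0,0],[0.794,-0.437,0,0,0,0,0],[0,0,0,0,0,0,0],[0,0,0,0,0,0,0]]]' 40
```

```text
time: 1.6
tool_pos: [512.6, -200.0, 230.8]
tcp_rot: [-180.0, 0.1, 22.6]
ft_force: [-0.5, -0.2, -0.4]
finger_gap: 0.0
```

```bash
python3 -m jog '[[[0,0,0.7,0,0,0,0],[0,0,0.7,0,0,0,0],[0,0,0.7,0,0,0,0],[0,0,0.6,0,0,0,0],[0,0,0.2,0,0,0,0],[0,0,0.1,0,0,0,0],[0,0,0.1,0,0,0,0],[0,0,0.1,0,0,0,0],[0,0,0.08,0,0,0,0],[0,0,0,0,0,0,0]]]'; python3 -c "
from h import *
p,d=snap('scene','s1'); cv2.imwrite('pics/s1c.png',cv2.resize(p[90:230,220:400],None,fx=4,fy=4)[:,:,::-1])"
```

```text
time: 2.85
tool_pos: [513.2, -200.1, 67.4]
tcp_rot: [180.0, -0.0, 22.6]
ft_force: [0.8, 0.5, 0.8]
finger_gap: 0.2
```

View pics/s1c.png

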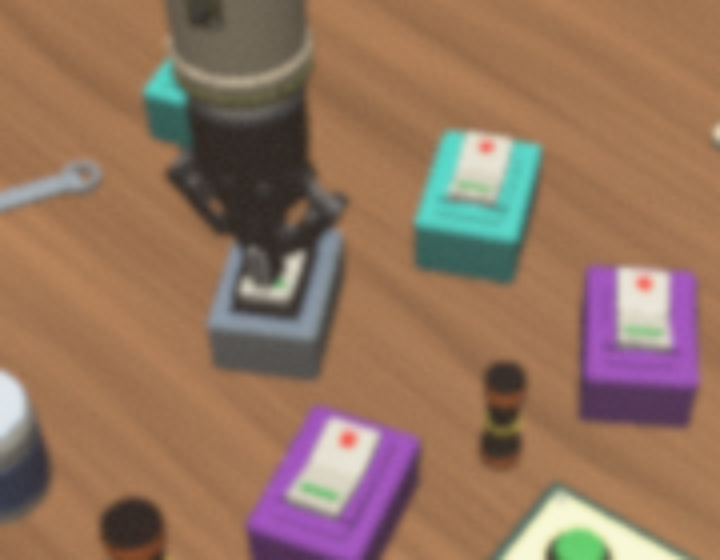

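The fingertip is on the green-bar half of the grey box (about 262,270 in the crop). I'll press the rest of the way to its bottom stop.

```bash
python3 -m jog '[[[0,0,0.05,0,0,0,0],[0,0,0.05,0,0,0,0],[0,0,0.04,0,0,0,0],[0,0,0,0,0,0,0]]]'; python3 -c "
from h import *
print(telemetry.sense()['ft_force'])"
```

```text
time: 3.4
tool_pos: [513.5, -200.0, 61.9]
tcp_rot: [180.0, -0.0, 22.6]
ft_force: [-4.8, 3.7, 17.4]
finger_gap: 0.0
[-4.78538721  3.70703528 17.3564896 ]
```

```bash
python3 -m jog '[[[0,0,-0.9,0,0,0,0],[0,0,-0.95,0,0,0,0],[0,0,-0.95,0,0,0,0],[0.379,-0.916,0,0,0,0,0],[0.379,-0.916,0,0,0,0,0],[0.379,-0.916,0,0,0,0,0],[0.379,-0.916,0,0,0,0,0],[0.379,-0.916,0,0,0,0,0],[0.379,-0.916,0,0,0,0,0],[0.379,-0.916,0,0,0,0,0],[0.379,-0.916,0,0,0,0,0],[0.379,-0.916,0,0,0,0,0]]]'; python3 -m jog '[[[0,0,0,0,0,0,0]]]'
python3 - <<'E'
from h import *
p,d=snap('top','t2')
print(world('top',d,[(394.5,203.6),(404.1,216.7)]).round(1))
p,d=snap('scene','s2'); cv2.imwrite('pics/s2c.png',cv2.resize(p[110:310,240:460],None,fx=3,fy=3)[:,:,::-1])
E
```

```text
time: 4.9
tool_pos: [511.7, 247.4, 199.4]
tcp_rot: [180.0, 0.1, 22.6]
ft_force: [0.9, -0.2, -0.5]
finger_gap: -0.2
time: 5.03
tool_pos: [511.2, 248.9, 199.2]
tcp_rot: [-180.0, 0.1, 22.8]
ft_force: [-0.4, -0.2, 0.3]
finger_gap: 0.2
[[ 515.2 -201.4   62. ]
 [ 477.2 -224.4   73.4]]
```

View pics/s2c.png

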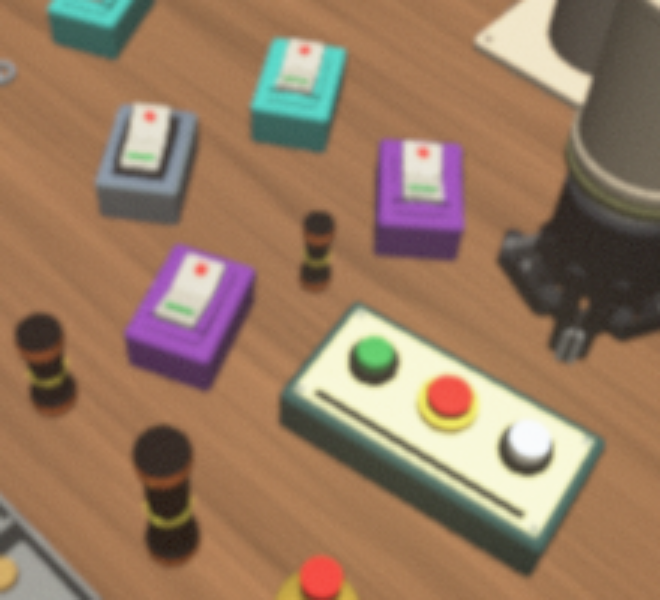

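The rocker is on: the bar reads 62.0 mm and the dot 73.4 mm. Now I'll press the white button.

```bash
python3 -m jog '[[[0.01,0.03,0.7,0,0,0,0],[0,0,0.7,0,0,0,0],[0,0,0.6,0,0,0,0],[0,0,0.2,0,0,0,0],[0,0,0.12,0,0,0,0],[0,0,0.1,0,0,0,0],[0,0,0.1,0,0,0,0],[0,0,0.06,0,0,0,0],[0,0,0.04,0,0,0,0],[0,0,0,0,0,0,0]]]'
```

```text
time: 6.38
tool_pos: [514.3, 245.1, 70.8]
tcp_rot: [180.0, -0.1, 22.6]
ft_force: [-2.1, -2.7, 10.8]
finger_gap: 0.3
```

```bash
python3 -m jog '[[[0,0,-0.5,0,0,0,0],[0,0,-0.7,0,0,0,0],[-0.16,0.675,0,0,0,0,0],[-0.16,0.675,0,0,0,0,0],[-0.16,0.675,0,0,0,0,0],[-0.16,0.675,0,0,0,0,0],[0,0,0,0,0,0,0],[0,0,0,0,0,0,0]]]'
python3 - <<'E'
from h import *
p,d=snap('top','t3')
print(world('top',d,[(232.4,204.9),(234,206),(257.8,200.9)]).round(1))
p,d=snap('scene','s3'); cv2.imwrite('pics/s3c.png',cv2.resize(p[180:310,310:460],None,fx=4,fy=4)[:,:,::-1])
print(world('scene',d,[(416.5,257)]).round(1))
E
```

```text
time: 7.38
tool_pos: [535.5, 108.5, 129.2]
tcp_rot: [-180.0, 0.0, 22.5]
ft_force: [-0.4, -0.0, -0.6]
finger_gap: -0.1
[[445.5 144.1 551.7]
 [445.7 144.6 536.7]
 [502.1 154.  221.3]]
[[509.2 248.9  72.8]]
```

View pics/s3c.png

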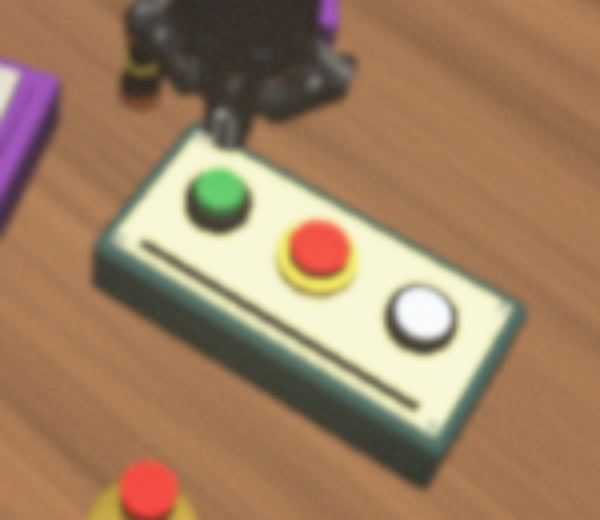

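The white button is visibly in (≈72 mm) and the fingertip is above green. Pressing green and holding it down.

```bash
python3 -m jog '[[[0,0,0.5,0,0,0,0],[0,0,0.3,0,0,0,0],[0,0,0.15,0,0,0,0],[0,0,0.1,0,0,0,0],[0,0,0.1,0,0,0,0],[0,0,0.07,0,0,0,0],[0,0,0,0,0,0,0],[0,0,0,0,0,0,0],[0,0,0,0,0,0,0],[0,0,0,0,0,0,0]]]'
python3 - <<'E'
from h import *
p,d=snap('scene','s4'); cv2.imwrite('pics/s4c.png',cv2.resize(p[130:310,260:460],None,fx=3.2,fy=3.2)[:,:,::-1])
print(world('scene',d,[(416.5,257)]).round(1))
s=telemetry.sense();print(s['tool_pos'],s['ft_force'],s['time'])
E
```

```text
time: 8.72
tool_pos: [536.2, 108.2, 70.8]
tcp_rot: [180.0, -0.1, 22.6]
ft_force: [-10.5, 0.2, 19.8]
finger_gap: 0.1
[[509.1 248.9  72.6]]
[536.21713709 108.2005548   70.8117428 ] [-10.84571771  -1.36087213  19.70856566] 8.775
```

View pics/s4c.png

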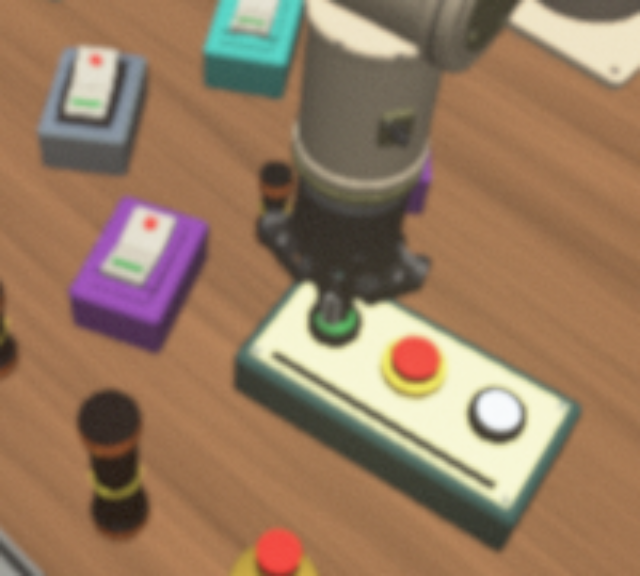

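Green is held fully down (tip at 70.8 mm, about 20 N), white is in, red is up, the rocker is on and pipe_mid is standing. Handing in.

```bash
python3 -c "
from bench import job,telemetry
print(job.hand_in()); s=telemetry.sense(); print(s['tool_pos'],s['ft_force'],s['time'])"
```

```text
the job is handed in; nothing more can be done
None
the job is handed in; nothing more can be done
```

I pressed the grey box's rocker to on, pushed the white button in, then pressed the green button and kept it held. I handed the job in at about 8.8 s; no verdict was reported.

- **Rocker:** after the press, the green bar read 62.0 mm high (fully down) and the red dot 73.4 mm, so it is on.
- **White button:** the tip bottomed out at 70.8 mm, against 71 mm for fully in. The side camera later read the button at about 72.7 mm, 1–2 mm higher. That is roughly within the 2 mm calibration error and still past the 7 mm needed.
- **Green button:** the tip held at 70.8 mm, against 71 mm for fully down. The force was about 20 N upward, plus about 11 N sideways.
- **Red button and bystanders:** in the last picture the red button looked up. The loose items in view looked undisturbed, though I did not measure their positions again.

No check failed. The white button's height was the only reading that disagreed.

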